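# Eject the stuck core plug from the sample tube

### The arm

A 6-joint arm with a two-finger parallel gripper is mounted at the origin on a cart in front of the work surface, level with it; the furniture and walls round the work are solid. World frame = base frame: x ahead of the robot, y to its left, z up, the work surface at z = 0. Lengths are in mm, angles in rad, forces in N, time in s.
With the tool pointing down it reaches from about 350 to 975 mm from the base axis. Payload 7.1 kg.
Tool frame: the origin (TCP) lies at the very end of the fingers, on their centre line; the grasp point (between the pads) lies 19 mm behind it (ctrl.pinch_z is the z of the grasp point in the tool frame, in mm); z points along the fingers, y is the direction in which the jaws open and shut (so a half turn about z gives the same grasp; the last joint's range is limited). The gripper opens to 88 mm and grips with 3 to 60 N. Pads are 20 mm wide; open, the fingers measure 115 mm over their backs; the gripper's body (75 mm by 178 mm) begins 61 mm behind the grasp point.
Start: joints at [1.201, 0.423, 1.63, -0, 1.089, -0.019], TCP at [214.749, 586.931, 222.675] pointing down, gripper open.
Joint ranges: [-3, 3], [-0.9, 2.11], [0.09, 2.58], [-1.31, 4.45], [0.11, 2.69], [-2.54, 2.54]. Speed limits (rad/s): [2.39, 2.39, 3.01, 3.14, 3.14, 3.14].

### API

Orientations are given as a rotation vector (axis times angle).
In Python, from workcell import get_obs, optics, ctrl gives the robot as it stands.
- The arm moves only by the shell command python3 -m jog 'ROWS'. ROWS is a JSON object of lists of equal length, an entry for each row: "delta_rot": the turn, a rotation vector about the tool's x, y, z in rad, a list of three; "translation": the shift along the tool's x, y, z in mm, a list of three; "hand": the opening, from -1 (shut) to 1 (fully open). In form: {"delta_rot": [[rx, ry, rz], ...], "translation": [[x, y, z], ...], "hand": [hand, ...]}. A call has 1 to 5 rows; each row is the pose to reach, as a shift and turn from the pose commanded when the call began, along the tool's axes at that moment; what a row does not reach only later rows make up. A row lasts 1/10 s, in which the tool goes at most 50 mm and 8.59 degrees, less where a joint would pass 70% of its speed; a pose out of reach is approached as far as the arm can. A call with a gripper value outside its range is refused whole. The fingers move at their own pace and stop on an object; the grip force is fixed at half the most. Time passes only in rows, so rows that repeat a pose let the fingers close. It gives the time, the measured TCP pose, the force and the opening at its end, in the units of the state.
- get_obs(): the state, without advancing time (a new reading comes with each control period).
- optics.get_image(name): name is "side" or "top"; returns the picture (400x640x3 uint8, red, green, blue); there is no depth.
- optics.calibration(name): a dict with "intrinsics" (3x3 intrinsics, pixels), "cam_to_world" (4x4, takes a point from camera to world coordinates). Camera axes: x right, y up, looking along -z (the intrinsics and any distortion apply to the point x, -y, -z); pixel columns grow to the right and rows downward; lengths in mm; the calibration is good to about 2 mm. A picture is of the moment at which its call begins. calibration takes no time and is no camera call.
- ctrl.close_job(): hands the job in, once; it reports no verdict.
The state is a dict: "t": time; "qpos": joint angles; "qvel": joint speeds; "joint_torque": joint torques, N m; "ee_pos": TCP position; "orientation": TCP orientation; "ft_force": force on the tool from outside, world axes, zero at the start; "moment": the same for the moment, N m; "width": finger opening in mm.
Only numpy, scipy, OpenCV 4.12 (cv2) and the standard library are available. Lean on these libraries where they do the work, as an engineer would, in place of code of your own. Each camera call takes 0.05 s, during which the arm holds its last target. There are 200 camera calls.

### The job

A core plug is stuck in the clear sample tube on the stand. Take the longer of the two push rods from the rod holder, push it down through the tube from above so that the plug comes out at the bottom and drops into the clear box under it, and leave the rod let go, standing in the tube with its flange down on the tube's rim.

Things in the scene. Friction and masses are not known exactly. Their poses are not given: they have to be found in the camera images.
- long_rod_knob (a point): Centre of the black knob (26 mm diameter, 50 mm tall) of the long push rod, about 0.15 kg. Its z runs up the rod; below this point: top of the 56 mm steel flange at 25 mm, its underside at 31, tip of the 16 mm shaft at 104. It stands tip down, loosely upright, 30 mm deep in a fixed grey block, 40 mm high. The look-alike in the other hole, 100 mm away, has a 28 mm shorter shaft: too short.
- tube_mouth (a point): Centre of the top rim of the clear tube, 123 mm above the bench, z up. The tube is fixed upright on a grey stand with one rear post (62 mm from the axis towards +x of this frame, 112 mm high). The mouth, 45 mm wide inside, 51 outside, narrows like a funnel to a 28 mm bore, open below, 68 mm under the rim. With its flange on the rim the long rod reaches 5 mm past the lower end.
- plug_centre (a point): Centre of the stuck core plug, a dark grey, stone-like cylinder 24 mm in diameter and 24 mm long, about 40 g. At the start it is upright in the tube, its top 31 mm below the rim, held by small spring catches in the bore; roughly 5 to 12 N of downward push moves it, and it falls free once the rod has followed it nearly to the lower end.
- box_floor (a point): Centre of the inner floor of the clear open collecting box, fixed under the tube; 10 mm above the bench. Its x and y run along the tube stand's x and y: inside, the box is 70 mm along x and 100 mm along y, with walls 33 mm high.
Not all that is in view belongs to the job. What is shaped like the part that bears long_rod_knob but turquoise is not meant.

How it is judged:
By the outcome, as a careful person would: the job done as asked, in the order asked, and still so for the second after the job is handed in, with the robot touching nothing.
It also fails if it takes over 42 s, if anything falls off the work surface, if the arm or the gripper's body presses on something with over 40 N, if the wrist force passes 120 N, or if a joint passes its speed limit or range.

## Working session

There is one attempt and no reset: what is moved stays moved. The work goes in short steps, Python scripts to look and compute and a shell command to move; the robot and the scene stay as the last step left them, time stands still between calls to the robot, and variables do not carry over. Pictures are saved under pics/ and viewed, about 8 in all and at most 12, crops included, and the job is handed in when it is done.

```bash
mkdir -p pics; ls; cat > h.py <<'E'
import numpy as np, cv2
from workcell import get_obs, optics, ctrl
def snap(n,f):
    im=optics.get_image(n); cv2.imwrite('pics/'+f,im[:,:,::-1]); return im
def proj(n,P):
    c=optics.calibration(n);K=np.array(c['intrinsics']);T=np.array(c['cam_to_world'])
    p=np.linalg.inv(T)@np.append(P,1);q=K@np.array([p[0],-p[1],-p[2]]);return q[:2]/q[2]
def ray(n,uv):
    c=optics.calibration(n);K=np.array(c['intrinsics']);T=np.array(c['cam_to_world'])
    d=np.linalg.solve(K,[uv[0],uv[1],1]);d=T[:3,:3]@[d[0],-d[1],-d[2]];return T[:3,3],d
def onz(n,uv,z):
    o,d=ray(n,uv);return o+d*(z-o[2])/d[2]
def tri(uv1,uv2,n1='side',n2='top'):
    o1,d1=ray(n1,uv1);o2,d2=ray(n2,uv2);A=np.c_[d1,-d2];s=np.linalg.lstsq(A,o2-o1,rcond=None)[0]
    a=o1+s[0]*d1;b=o2+s[1]*d2;return (a+b)/2,np.linalg.norm(a-b)
E
python3 - <<'E'
from h import *
for n in('side','top'):
    snap(n,n+'0.png');c=optics.calibration(n);print(c)
print(get_obs())
E
```

```text
pics
{'intrinsics': array([[516.57783144,   0.        , 315.71971086],
       [  0.        , 516.57783144, 201.03472741],
       [  0.        ,   0.        ,   1.        ]]), 'cam_to_world': array([[-9.97310830e-01,  4.41245114e-02, -5.85161235e-02,
         4.57276966e+02],
       [-7.32831633e-02, -6.09445112e-01,  7.89434122e-01,
         7.62172852e+02],
       [-8.28970538e-04,  7.91599446e-01,  6.11039794e-01,
         7.49455609e+02],
       [ 0.00000000e+00,  0.00000000e+00,  0.00000000e+00,
         1.00000000e+00]])}
{'intrinsics': array([[447.48195608,   0.        , 322.39555742],
       [  0.        , 447.48195608, 191.60313141],
       [  0.        ,   0.        ,   1.        ]]), 'cam_to_world': array([[-6.41592220e-03,  9.81276815e-01, -1.92495839e-01,
         3.54654305e+02],
       [-9.99979406e-01, -6.32575212e-03,  1.08301654e-03,
        -8.02825258e+01],
       [-1.54941937e-04,  1.92498823e-01,  9.81297192e-01,
         9.28814586e+02],
       [ 0.00000000e+00,  0.00000000e+00,  0.00000000e+00,
         1.00000000e+00]])}
{'t': 0.1, 'qpos': array([ 1.20102131e+00,  4.23792224e-01,  1.63057850e+00,  6.81346685e-06,
        1.08861211e+00, -1.89808109e-02]), 'qvel': array([ 0.00016172, -0.00189251, -0.00200451, -0.00067453,  0.00048762,
        0.00070857]), 'joint_torque': array([ 4.20008164e-04, -5.45616066e+01, -2.74326342e+01,  6.44213660e-02,
        1.87922094e-02, -4.51946210e-05]), 'ee_pos': array([214.56247198, 586.49268708, 221.97585753]), 'orientation': array([-5.48162162e-01, -3.09312039e+00,  2.14054230e-03]), 'ft_force': array([-0.56772934,  0.31778426,  0.16874584]), 'moment': array([ 0.03440858, -0.02711926, -0.05010354]), 'width': 87.83622835817104}
```

View pics/side0.png

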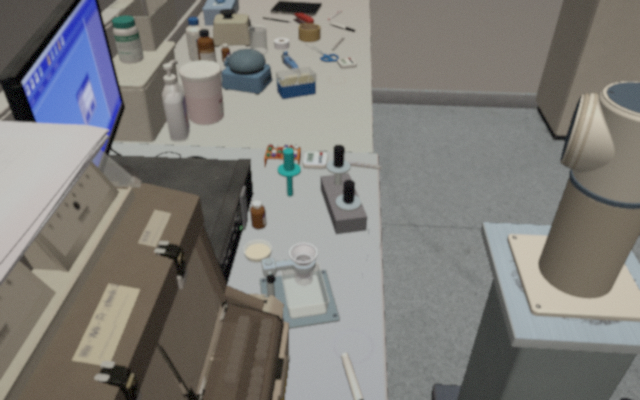

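View pics/top0.png

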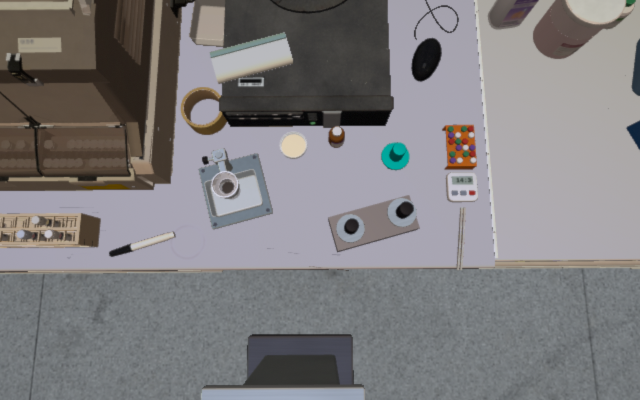

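Side view: two black knobs at (338,155) and (348,190) on the grey block, with the tube mouth at (303,257). The top view shows the knobs at (404,210) and (351,227) and the tube at (225,185), and the turquoise decoy is off to one side. Next I'll zoom in.

```bash
python3 - <<'E'
from h import *
a=cv2.imread('pics/side0.png')[135:335,240:400];b=cv2.imread('pics/top0.png')[120:270,190:430]
a=cv2.resize(a,None,fx=3,fy=3,interpolation=cv2.INTER_CUBIC);b=cv2.resize(b,(320*5//5*1,200));b=cv2.resize(cv2.imread('pics/top0.png')[140:240,190:260],None,fx=4,fy=4,interpolation=cv2.INTER_CUBIC)
c=np.zeros((600,800,3),np.uint8);c[:,:480]=a;c[:400,490:770]=b;cv2.imwrite('pics/z1.png',c)
for n in('side','top'):
    im=cv2.imread(f'pics/{n}0.png');m=(im.max(2)<45).astype('u1')
    r=(320,140,45,70) if n=='side' else (325,195,95,55)
    x,y,w,h=r;k,l,s,ce=cv2.connectedComponentsWithStats(m[y:y+h,x:x+w])
    for i in range(1,k):
        if s[i,4]>20: print(n,s[i][:4]+[x,y,0,0],s[i,4],ce[i]+[x,y])
E
```

```text
side [335 146   9  20] 149 [338.5033557  155.83892617]
side [344 181  10  22] 176 [348.48863636 191.51704545]
top [396 203  17  15] 180 [404.1        209.86111111]
top [345 220  13  14] 137 [350.9270073  226.19708029]
```

View pics/z1.png

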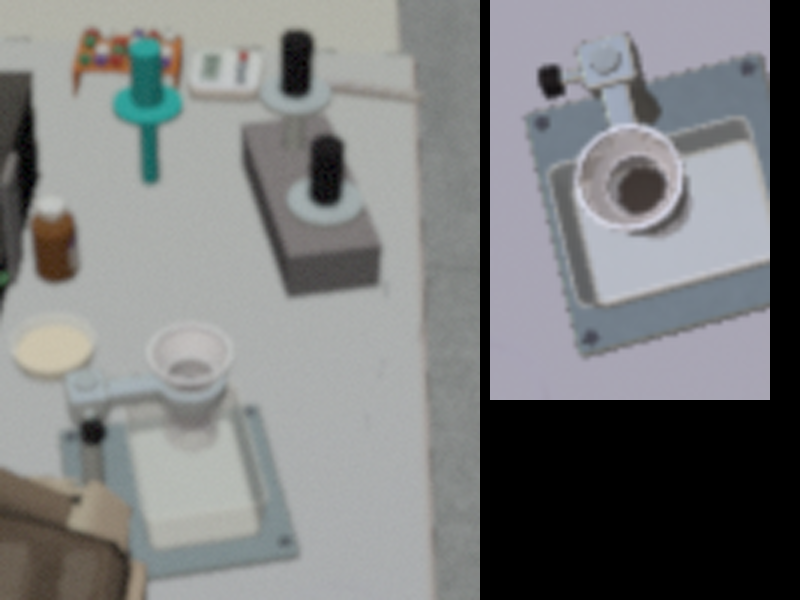

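```bash
python3 - <<'E'
from h import *
print('long',tri((338.7,155.8),(404.3,210)))
print('short',tri((348.6,191.7),(351.2,226.5)))
print('rim',tri((303.3,253.3),(225,184.2)))
for z in(114,):print(onz('side',(338.7,155.8),z),onz('top',(404.3,210),z))
print(onz('side',(303.3,253.3),123),onz('top',(225,184.2),123))
p=onz('top',(190+(605-490)/4,140+55/4),112);print('post',p)
from scipy.spatial.transform import Rotation as R
o=get_obs();print(R.from_rotvec(o['orientation']).as_matrix().round(3))
E
```

```text
long (array([ 478.79634783, -231.85723471,  113.0267127 ]), np.float64(0.7239080104783303))
short (array([ 452.6271658 , -135.35302835,   84.16424788]), np.float64(0.012293046136917956))
rim (array([528.6599646 ,  99.10034888, 118.29041089]), np.float64(0.24342450597986956))
[ 478.40638083 -230.2126932   114.        ] [ 479.01257079 -231.71835229  114.        ]
[528.0065349  104.08195706 123.        ] [527.77226374  98.05371306 123.        ]
post [589.11473415 114.40034846 112.        ]
[[-0.939  0.344 -0.001]
 [ 0.344  0.939 -0.001]
 [ 0.    -0.001 -1.   ]]
```

```bash
cat >> h.py <<'E'
from scipy.spatial.transform import Rotation as R
def to(P,jaw_deg=None):
    o=get_obs();Rm=R.from_rotvec(o['orientation']);t=Rm.inv().apply(np.array(P)-o['ee_pos'])
    print('tr',t.round(1),end=' ')
    if jaw_deg is not None:
        a=np.radians(jaw_deg);y=np.array([np.cos(a),np.sin(a),0]);z=np.array([0,0,-1.]);T=np.c_[np.cross(y,z),y,z]
        print('rot',(Rm.inv()*R.from_matrix(T)).as_rotvec().round(3),end=' ')
    print('at',o['ee_pos'].round(1),'F',o['ft_force'].round(1),'w',round(o['width'],1),'t',o['t'])
E
python3 - <<'E'
from h import *
to([400,200,230],-20)
print('blackbox corner',tri((250,160),(390,100)))
print('cabinet',tri((200,192),(180,5)),tri((288,300),(172,183)))
E
```

```text
tr [-307.  -299.2   -7.6] rot [-1.000e-03  1.000e-03  1.569e+00] at [214.6 586.5 222. ] F [-0.6  0.3  0.2] w 87.8 t 0.1
blackbox corner (array([ 687.37617724, -213.04694987,  107.97934353]), np.float64(17.07654789350042))
cabinet (array([720.70737362, 135.29737704, 299.9063843 ]), np.float64(92.50130756397799)) (array([539.20860873, 200.90389409, 107.99745555]), np.float64(10.320928607208357))
```

```bash
python3 -m jog '{"delta_rot":[[0,0,0.14],[0,0,0.28],[0,0,0.42],[0,0,0.56],[0,0,0.70]],"translation":[[-30,-30,-2],[-62,-60,-4],[-94,-90,-5],[-126,-120,-6],[-158,-150,-8]],"hand":[1,1,1,1,1]}' && python3 -c "
from h import *
to([420,200,230],-20);to([460,-100,230],-20)"
```

```text
t: 0.6
ee_pos: [311.8, 390.0, 230.4]
orientation: [-1.583, -2.714, 0.001]
ft_force: [-0.4, 0.1, 0.5]
width: 87.9
tr [-218.6    0.7    0.4] rot [-0.     0.001  0.864] at [311.8 390.  230.4] F [-0.4  0.1  0.5] w 87.9 t 0.6
tr [-499.5 -112.2    0.6] rot [-0.     0.001  0.864] at [311.8 390.  230.4] F [-0.4  0.1  0.5] w 87.9 t 0.6
```

```bash
python3 -m jog '{"delta_rot":[[0,0,0.14],[0,0,0.28],[0,0,0.42],[0,0,0.56],[0,0,0.70]],"translation":[[-44,0,0],[-88,0,0],[-132,0,0],[-176,0,0],[-218,0,0]],"hand":[1,1,1,1,1]}' && python3 -c "
from h import *
to([450,0,230],-20);to([479,-231,190],-20)"
```

```text
t: 1.1
ee_pos: [420.3, 200.8, 230.6]
orientation: [-2.418, -2.006, 0.0]
ft_force: [0.2, -0.4, -0.3]
width: 87.5
tr [-191.9   66.2    0.6] rot [-0.     0.     0.163] at [420.3 200.8 230.6] F [ 0.2 -0.4 -0.3] w 87.5 t 1.1
tr [-413.5  137.4   40.6] rot [-0.     0.     0.163] at [420.3 200.8 230.6] F [ 0.2 -0.4 -0.3] w 87.5 t 1.1
```

```bash
python3 -m jog '{"delta_rot":[[0,0,0.1],[0,0,0.163],[0,0,0.163],[0,0,0.163],[0,0,0.163]],"translation":[[-45,15,0],[-90,30,0],[-135,45,0],[-180,60,0],[-225,75,0]],"hand":[1,1,1,1,1]}' && python3 -c "
from h import *
to([479,-231,190],-20);to([479,-231,97],-20)"
```

```text
t: 1.6
ee_pos: [453.1, -34.1, 230.7]
orientation: [-2.568, -1.81, -0.0]
ft_force: [1.1, -0.1, 0.2]
width: 87.8
tr [-176.7   90.6   40.7] rot [-0.    -0.     0.006] at [453.1 -34.1 230.7] F [ 1.1 -0.1  0.2] w 87.8 t 1.6
tr [-176.7   90.6  133.7] rot [-0.    -0.     0.006] at [453.1 -34.1 230.7] F [ 1.1 -0.1  0.2] w 87.8 t 1.6
```

```bash
python3 -m jog '{"delta_rot":[[0,0,0],[0,0,0],[0,0,0],[0,0,0],[0,0,0.006]],"translation":[[-40,20,0],[-80,40,0],[-120,60,10],[-155,80,25],[-177,90.5,45]],"hand":[1,1,1,1,1]}' && python3 -c "
from h import *
to([479,-231,97],-20)
snap('side','side1.png');snap('top','top1.png')
a=cv2.imread('pics/side1.png')[90:290,220:420];b=cv2.imread('pics/top1.png')[120:270,300:500]
c=np.zeros((400,800,3),np.uint8);c[:,:400]=cv2.resize(a,(400,400));c[:300,400:]=cv2.resize(b,(400,300));cv2.imwrite('pics/z2.png',c)
"
```

```text
t: 2.1
ee_pos: [479.9, -232.5, 185.7]
orientation: [2.573, 1.798, 0.002]
ft_force: [0.0, 0.4, 0.4]
width: 87.7
tr [ 1.1 -1.6 88.7] rot [ 0.002  0.001 -0.002] at [ 479.9 -232.5  185.7] F [0.  0.4 0.4] w 87.7 t 2.1
```

View pics/z2.png

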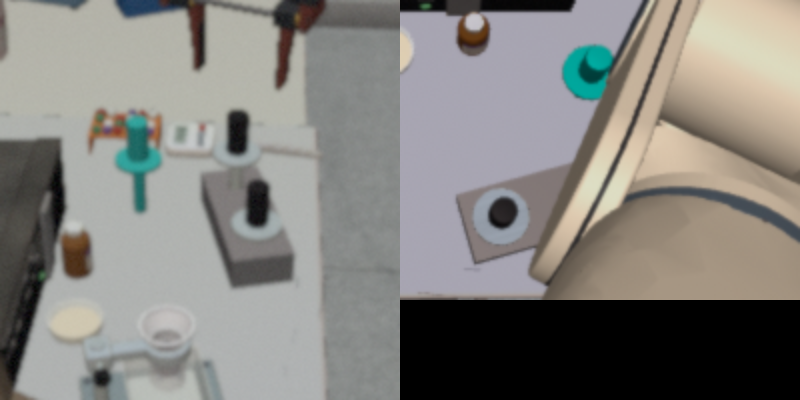

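The side view shows the open fingers at crop (197,65) and (284,85), straddling the long rod's knob at (238,130). I'll go down.

```bash
python3 -m jog '{"delta_rot":[[0,0,0],[0,0,0],[0,0,0],[0,0,0],[0,0,0]],"translation":[[0,-1,20],[0,-1,40],[0,-1,60],[0,-1,76],[0,-1,88]],"hand":[1,1,1,1,1]}' && python3 -c "
from h import *
to([479,-231.5,97],-20)"
```

```text
t: 2.7
ee_pos: [477.8, -227.9, 97.1]
orientation: [-2.572, -1.802, 0.001]
ft_force: [-0.5, -0.2, -0.9]
width: 87.7
tr [-3.   2.4  0.1] rot [-0.001 -0.     0.001] at [ 477.8 -227.9   97.1] F [-0.5 -0.2 -0.9] w 87.7 t 2.7
```

```bash
python3 -m jog '{"delta_rot":[[0,0,0],[0,0,0],[0,0,0],[0,0,0],[0,0,0]],"translation":[[-3,2.4,0],[-3,2.4,0],[-3,2.4,0],[-3,2.4,0],[-3,2.4,0]],"hand":[1,1,0,-1,-1]}' && python3 -m jog '{"delta_rot":[[0,0,0],[0,0,0],[0,0,0],[0,0,0],[0,0,0]],"translation":[[0,0,0],[0,0,0],[0,0,0],[0,0,0],[0,0,0]],"hand":[-1,-1,-1,-1,-1]}'
```

```text
t: 3.2
ee_pos: [479.7, -232.8, 98.3]
orientation: [2.573, 1.801, 0.001]
ft_force: [-0.4, -0.2, -0.2]
width: 67.4
t: 3.7
ee_pos: [479.4, -232.6, 97.6]
orientation: [-2.573, -1.802, 0.0]
ft_force: [0.1, -0.2, 0.2]
width: 27.5
```

```bash
python3 -c "
from h import *
to([479,-231.5,97],-20)"
```

```text
tr [ 0.9 -0.7  0.6] rot [-0. -0.  0.] at [ 479.4 -232.6   97.6] F [ 0.1 -0.2  0.2] w 27.5 t 3.7
```

```bash
python3 -m jog '{"delta_rot":[[0,0,0],[0,0,0],[0,0,0],[0,0,0],[0,0,0]],"translation":[[0,0,0],[0,0,0],[0,0,-10],[0,0,-25],[0,0,-45]],"hand":[-1,-1,-1,-1,-1]}' && python3 -m jog '{"delta_rot":[[0,0,0],[0,0,0],[0,0,0],[0,0,0],[0,0,0]],"translation":[[0,0,-25],[0,0,-50],[0,0,-75],[0,0,-95],[0,0,-105]],"hand":[-1,-1,-1,-1,-1]}'
python3 -c "
from h import *
to([527.5,100,250],-20)
snap('side','side2.png');snap('top','top2.png')
a=cv2.imread('pics/side2.png')[60:310,240:440]
cv2.imwrite('pics/z3.png',cv2.resize(a,None,fx=2.4,fy=2.4))
"
```

```text
t: 4.2
ee_pos: [478.7, -232.2, 142.9]
orientation: [-2.572, -1.801, 0.002]
ft_force: [-0.1, -0.3, -0.8]
width: 25.6
t: 4.7
ee_pos: [479.9, -232.9, 250.0]
orientation: [2.571, 1.801, 0.002]
ft_force: [-0.6, -0.2, -1.9]
width: 25.7
tr [ 3.291e+02 -6.910e+01 -3.000e-01] rot [0.003 0.    0.   ] at [ 479.9 -232.9  250. ] F [-0.6 -0.2 -1.9] w 25.7 t 4.7
```

View pics/z3.png

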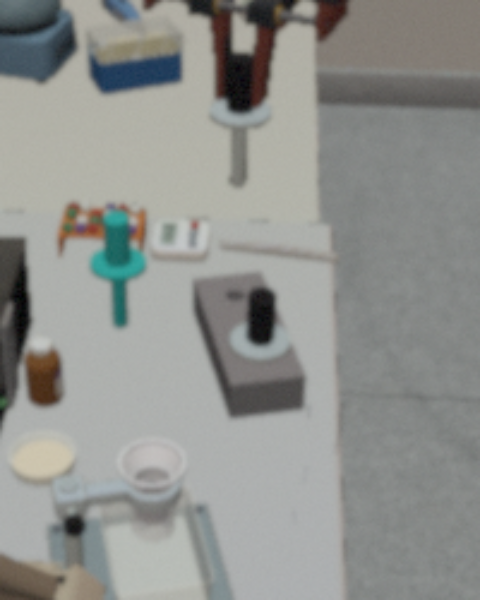

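The rod is held upright, with its long shaft visible down to crop (238,185). Before moving over the tube I'll check the rim by projecting it into both views.

```bash
python3 - <<'E'
from h import *
t=np.linspace(0,2*np.pi,60)
for n,f in(('side','side2.png'),('top','top0.png')):
    for P in((528,99,123),(528,102,123)):
        q=np.array([proj(n,np.array(P)+[25.5*np.cos(a),25.5*np.sin(a),0]) for a in t]);print(n,P,q.min(0).round(1),q.max(0).round(1))
im=cv2.imread('pics/side2.png').astype(int);g=im.sum(2)//3
print('col303',dict(zip(range(236,275),g[236:275,302:305].mean(1).astype(int))))
for r in (250,252):print(r,dict(zip(range(280,325),g[r,280:325])))
im=cv2.imread('pics/top0.png').astype(int);g=im.sum(2)//3
print('toprow184',list(g[183:186,204:246].mean(0).astype(int)),'col225',list(g[164:206,224:227].mean(1).astype(int)))
E
```

```text
side (528, 99, 123) [289.1 241.6] [318.  261.5]
side (528, 102, 123) [288.9 242.7] [317.9 262.7]
top (528, 99, 123) [210.6 170.6] [238.3 197.7]
top (528, 102, 123) [209.  170.6] [236.7 197.7]
col303 {236: np.int64(174), 237: np.int64(173), 238: np.int64(173), 239: np.int64(174), 240: np.int64(173), 241: np.int64(177), 242: np.int64(183), 243: np.int64(185), 244: np.int64(180), 245: np.int64(181), 246: np.int64(188), 247: np.int64(191), 248: np.int64(191), 249: np.int64(190), 250: np.int64(191), 251: np.int64(190), 252: np.int64(191), 253: np.int64(187), 254: np.int64(172), 255: np.int64(153), 256: np.int64(141), 257: np.int64(141), 258: np.int64(145), 259: np.int64(147), 260: np.int64(151), 261: np.int64(164), 262: np.int64(166), 263: np.int64(145), 264: np.int64(128), 265: np.int64(140), 266: np.int64(160), 267: np.int64(165), 268: np.int64(155), 269: np.int64(135), 270: np.int64(126), 271: np.int64(121), 272: np.int64(118), 273: np.int64(115), 274: np.int64(115)}
250 {280: np.int64(175), 281: np.int64(174), 282: np.int64(175), 283: np.int64(175), 284: np.int64(173), 285: np.int64(1
[... 2245 characters left out ...]
 np.int64(187), np.int64(187), np.int64(187), np.int64(187), np.int64(187)] col225 [np.int64(101), np.int64(113), np.int64(121), np.int64(128), np.int64(133), np.int64(143), np.int64(160), np.int64(204), np.int64(164), np.int64(159), np.int64(160), np.int64(161), np.int64(161), np.int64(165), np.int64(172), np.int64(122), np.int64(97), np.int64(95), np.int64(82), np.int64(69), np.int64(58), np.int64(56), np.int64(57), np.int64(57), np.int64(58), np.int64(59), np.int64(60), np.int64(62), np.int64(75), np.int64(117), np.int64(158), np.int64(167), np.int64(201), np.int64(165), np.int64(137), np.int64(178), np.int64(188), np.int64(188), np.int64(188), np.int64(188), np.int64(188), np.int64(189)]
```

```bash
python3 -m jog '{"delta_rot":[[0,0,0],[0,0,0],[0,0,0],[0,0,0],[0,0,0]],"translation":[[20,-4,0],[55,-12,0],[95,-20,0],[135,-28,0],[175,-37,0]],"hand":[-1,-1,-1,-1,-1]}'; python3 -c "
from h import *
to([527.5,99.5,250],-20)"
```

```text
t: 5.3
ee_pos: [503.7, -54.0, 246.4]
orientation: [-2.573, -1.8, 0.003]
ft_force: [-0.4, 0.1, -2.5]
width: 25.4
tr [152.4 -30.2  -3.6] rot [-0.002  0.    -0.   ] at [503.7 -54.  246.4] F [-0.4  0.1 -2.5] w 25.4 t 5.3
```

```bash
python3 -m jog '{"delta_rot":[[0,0,0],[0,0,0],[0,0,0],[0,0,0],[0,0,0]],"translation":[[40,-8,-2],[80,-16,-3],[115,-23,-4],[140,-28,-4],[152.5,-30,-4]],"hand":[-1,-1,-1,-1,-1]}';python3 -m jog '{"delta_rot":[[0,0,0],[0,0,0]],"translation":[[0,0,0],[0,0,0]],"hand":[-1,-1]}'; python3 -c "
from h import *
to([528,100,225],-20)
snap('side','side3.png');snap('top','top3.png')
a=cv2.imread('pics/side3.png')[120:300,230:400];b=cv2.imread('pics/top3.png')[120:270,160:310]
c=np.zeros((540,800,3),np.uint8);c[:,:510]=cv2.resize(a,(510,540));c[:290,510:]=cv2.resize(b,(290,290));cv2.imwrite('pics/z4.png',c)
"
```

```text
t: 5.8
ee_pos: [527.8, 99.9, 250.4]
orientation: [-2.571, -1.804, 0.003]
ft_force: [-0.6, -0.2, -0.9]
width: 25.6
t: 6.0
ee_pos: [528.0, 97.3, 251.0]
orientation: [-2.573, -1.802, 0.002]
ft_force: [0.1, -0.7, -2.1]
width: 25.4
tr [ 2.6 -0.9 26. ] rot [-0.001  0.001  0.   ] at [528.   97.3 251. ] F [ 0.1 -0.7 -2.1] w 25.4 t 6.0
```

View pics/z4.png

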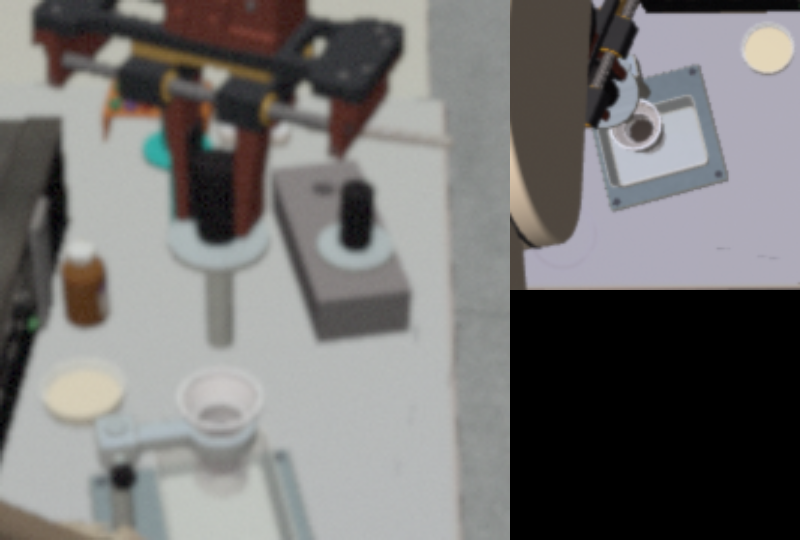

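Side view: the shaft (crop col 220) is right over the mouth (crop col 220). The top view is partly hidden by the wrist.

```bash
python3 -c "
from h import *
e=get_obs()['ee_pos']
for dy in(-3,0,3):print(proj('side',[528,98+dy,163]),proj('side',[528,98+dy,236]))
print(onz('side',(303.3,233.5),163))
# flange visible right arc in top
"; python3 -m jog '{"delta_rot":[[0,0,0],[0,0,0],[0,0,0],[0,0,0]],"translation":[[2,0,10],[2,0,20],[2,0,30],[2,0,30]],"hand":[-1,-1,-1,-1]}'
python3 -c "
from h import *
to([528,100,200],-20)
snap('side','side4.png');im=snap('top','top4.png')
a=cv2.imread('pics/side4.png')[170:290,260:350];b=cv2.imread('pics/top4.png')[150:220,190:260]
c=np.zeros((480,800,3),np.uint8);c[:,:360]=cv2.resize(a,(360,480),interpolation=2);c[:430,370:]=cv2.resize(b,(430,430),interpolation=2);cv2.imwrite('pics/z5.png',c)
"
```

```text
[303.42992998 232.70422715] [302.7438318  199.03178191]
[303.26904343 233.85383536] [302.57249481 200.14758915]
[303.10729527 235.00960029] [302.40019149 201.26968946]
[528.03180947  97.08064762 163.        ]
t: 6.5
ee_pos: [527.8, 99.5, 219.6]
orientation: [-2.572, -1.801, 0.005]
ft_force: [0.1, -0.7, -1.6]
width: 25.3
tr [ 0.6  0.1 19.6] rot [-0.003  0.002 -0.   ] at [527.8  99.5 219.6] F [ 0.1 -0.7 -1.6] w 25.3 t 6.5
```

View pics/z5.png

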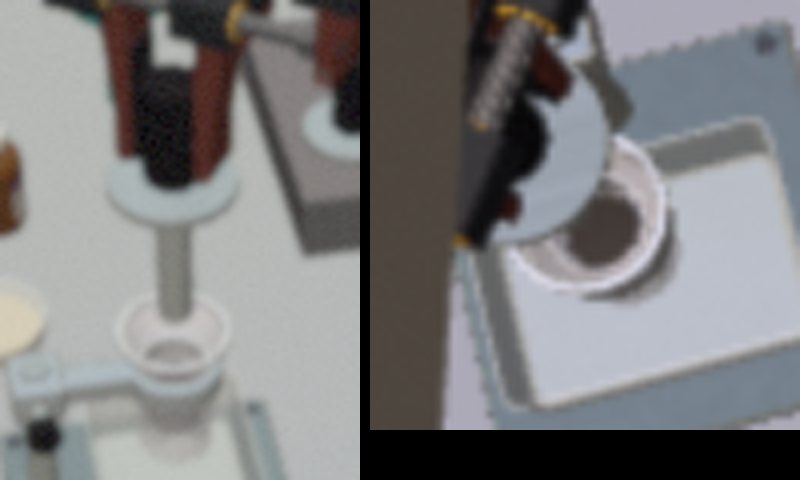

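The tip sits inside the mouth outline in the side view (crop (175,318), rim centre (173,335)), and the top-view flange offset fits its height. I'll insert slowly and watch the force.

```bash
python3 -m jog '{"delta_rot":[[0,0,0],[0,0,0],[0,0,0],[0,0,0],[0,0,0]],"translation":[[0.5,0,8],[0.5,0,16],[0.5,0,24],[0.5,0,32],[0.5,0,36]],"hand":[-1,-1,-1,-1,-1]}'
python3 -c "
from h import *
to([528,100,139],-20)"
```

```text
t: 7.1
ee_pos: [528.7, 100.3, 184.5]
orientation: [-2.573, -1.802, 0.002]
ft_force: [0.8, -0.5, -2.3]
width: 25.9
tr [-0.5 -0.5 45.5] rot [-0.001  0.001  0.   ] at [528.7 100.3 184.5] F [ 0.8 -0.5 -2.3] w 25.9 t 7.1
```

```bash
python3 -m jog '{"delta_rot":[[0,0,0],[0,0,0],[0,0,0],[0,0,0],[0,0,0]],"translation":[[0,0,4],[0,0,7],[0,0,10],[0,0,13],[0,0,16]],"hand":[-1,-1,-1,-1,-1]}'; python3 -m jog '{"delta_rot":[[0,0,0],[0,0,0],[0,0,0],[0,0,0],[0,0,0]],"translation":[[0,0,3],[0,0,6],[0,0,9],[0,0,12],[0,0,14]],"hand":[-1,-1,-1,-1,-1]}'
python3 -c "
from h import *
to([528,100,139],-20)"
```

```text
t: 7.6
ee_pos: [529.6, 100.4, 169.8]
orientation: [2.573, 1.802, 0.001]
ft_force: [-0.5, -0.7, -0.6]
width: 25.6
t: 8.1
ee_pos: [529.1, 100.3, 155.2]
orientation: [-2.573, -1.802, 0.001]
ft_force: [0.4, -1.2, 0.4]
width: 25.3
tr [-0.7 -0.9 16.2] rot [-0.  0.  0.] at [529.1 100.3 155.2] F [ 0.4 -1.2  0.4] w 25.3 t 8.1
```

```bash
python3 -m jog '{"delta_rot":[[0,0,0],[0,0,0],[0,0,0],[0,0,0],[0,0,0]],"translation":[[0,0,3],[0,0,6],[0,0,8],[0,0,10],[0,0,12]],"hand":[-1,-1,-1,-1,-1]}'
python3 -c "
from h import *
to([528,100,137.5],-20)
snap('side','side5.png');im=snap('top','top5.png')
a=cv2.imread('pics/side5.png')[190:330,250:350];b=cv2.imread('pics/top5.png')[150:220,190:260]
c=np.zeros((560,800,3),np.uint8);c[:,:400]=cv2.resize(a,(400,560),interpolation=2);c[:390,410:]=cv2.resize(b,(390,390),interpolation=2);cv2.imwrite('pics/z6.png',c)
"
```

```text
t: 8.6
ee_pos: [529.0, 100.2, 143.3]
orientation: [-2.573, -1.802, 0.001]
ft_force: [-1.0, -1.2, -0.8]
width: 25.7
tr [-0.5 -0.9  5.8] rot [-0.     0.001  0.   ] at [529.  100.2 143.3] F [-1.  -1.2 -0.8] w 25.7 t 8.6
```

View pics/z6.png

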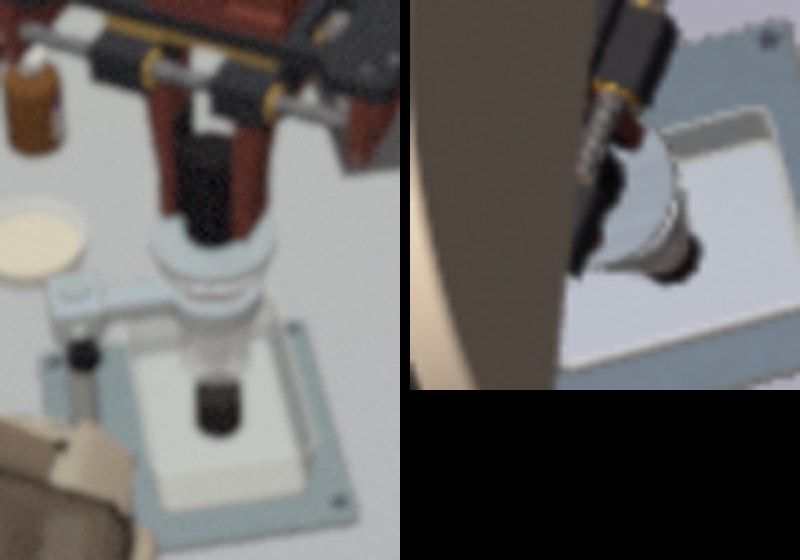

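The plug (side crop (218,405)) is almost fully out below the tube, and the flange is a few mm above the rim. I'll carry on down to contact.

```bash
python3 -m jog '{"delta_rot":[[0,0,0],[0,0,0],[0,0,0],[0,0,0],[0,0,0]],"translation":[[0,0,1.5],[0,0,3],[0,0,4],[0,0,5],[0,0,5]],"hand":[-1,-1,-1,-1,-1]}'
python3 -m jog '{"delta_rot":[[0,0,0],[0,0,0],[0,0,0]],"translation":[[0,0,0.5],[0,0,1],[0,0,1]],"hand":[-1,-1,-1]}'
```

```text
t: 9.2
ee_pos: [529.3, 100.4, 138.6]
orientation: [-2.573, -1.802, 0.0]
ft_force: [-0.2, -0.8, -2.0]
width: 25.4
t: 9.5
ee_pos: [529.3, 100.4, 137.7]
orientation: [2.573, 1.802, 0.0]
ft_force: [-0.2, -0.8, -0.6]
width: 25.7
```

```bash
python3 -m jog '{"delta_rot":[[0,0,0],[0,0,0],[0,0,0]],"translation":[[0,0,0.7],[0,0,1.3],[0,0,1.3]],"hand":[-1,-1,-1]}'
python3 -c "
from h import *
to([528,100,137.5],-20)
snap('side','side6.png')
cv2.imwrite('pics/z7.png',cv2.resize(cv2.imread('pics/side6.png')[190:330,250:350],(400,560),interpolation=2))"
```

```text
t: 9.8
ee_pos: [529.4, 100.4, 137.6]
orientation: [2.573, 1.802, 0.0]
ft_force: [-5.1, -2.4, 11.5]
width: 25.7
tr [-0.8 -1.2  0.1] rot [ 0. -0.  0.] at [529.4 100.4 137.6] F [-5.1 -2.4 11.5] w 25.7 t 9.8
```

View pics/z7.png

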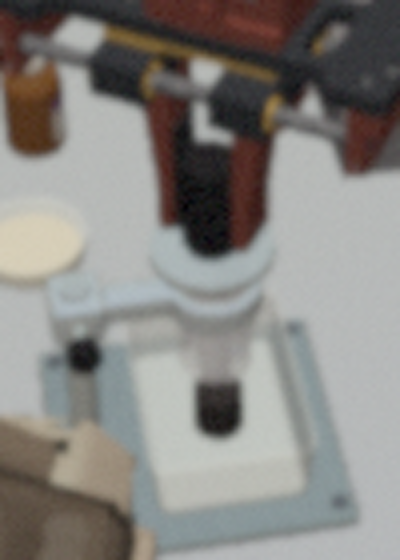

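```bash
python3 -c "
from h import *
for z in(10,34,38,55):print(z,proj('side',[528,100,z]))
for f in('side5','side6'):
    im=cv2.imread(f'pics/{f}.png')[275:305,290:320];m=(im.max(2)<75).astype('u1');r=cv2.boundingRect(m);print(f,r[0]+290,r[1]+275,r[2:],m.sum())"
python3 -m jog '{"delta_rot":[[0,0,0],[0,0,0],[0,0,0],[0,0,0],[0,0,0]],"translation":[[0,0,-0.8],[0,0,-0.8],[0,0,-0.8],[0,0,-0.8],[0,0,-0.8]],"hand":[-1,-0.4,-0.2,0,0]}'
```

```text
10 [304.42785586 295.34087597]
34 [304.24542588 286.59534271]
38 [304.21447991 285.11182013]
55 [304.08118535 278.72179595]
side5 300 287 (10, 12) 105
side6 300 287 (10, 12) 104
t: 10.35
ee_pos: [529.4, 100.5, 137.1]
orientation: [-2.573, -1.802, -0.0]
ft_force: [-0.2, 0.2, 0.1]
width: 43.4
```

The plug rows (287–299) match it standing on the box floor. I'll open fully and retreat.

```bash
python3 -m jog '{"delta_rot":[[0,0,0],[0,0,0],[0,0,0],[0,0,0],[0,0,0]],"translation":[[0,0,0],[0,0,0],[0,0,-8],[0,0,-25],[0,0,-50]],"hand":[0.3,0.3,0.3,0.3,0.3]}'; python3 -m jog '{"delta_rot":[[0,0,0],[0,0,0],[0,0,0],[0,0,0],[0,0,0]],"translation":[[0,0,-30],[0,0,-60],[-40,8,-75],[-80,16,-75],[-120,24,-75]],"hand":[0.3,0.3,0.3,0.3,0.3]}';python3 -m jog '{"delta_rot":[[0,0,0],[0,0,0],[0,0,0],[0,0,0],[0,0,0]],"translation":[[-40,10,0],[-80,20,0],[-100,25,0],[-110,25,0],[-110,25,0]],"hand":[0.3,0.3,0.3,0.3,0.3]}'
python3 -c "
from h import *
snap('side','side7.png');snap('top','top7.png')
a=cv2.imread('pics/side7.png')[190:330,250:350];b=cv2.imread('pics/top7.png')[140:240,180:280]
c=np.zeros((560,800,3),np.uint8);c[:,:400]=cv2.resize(a,(400,560),interpolation=2);c[:390,410:]=cv2.resize(b,(390,390),interpolation=2);cv2.imwrite('pics/z8.png',c)"
```

```text
t: 10.85
ee_pos: [528.4, 100.2, 187.2]
orientation: [-2.572, -1.801, 0.004]
ft_force: [-0.1, -0.1, -0.0]
width: 57.3
t: 11.35
ee_pos: [510.9, -21.6, 263.7]
orientation: [2.571, 1.803, 0.003]
ft_force: [0.5, -0.3, 0.5]
width: 57.0
t: 11.85
ee_pos: [496.3, -133.1, 262.5]
orientation: [2.575, 1.8, 0.0]
ft_force: [0.7, -0.2, 0.3]
width: 57.2
```

View pics/z8.png

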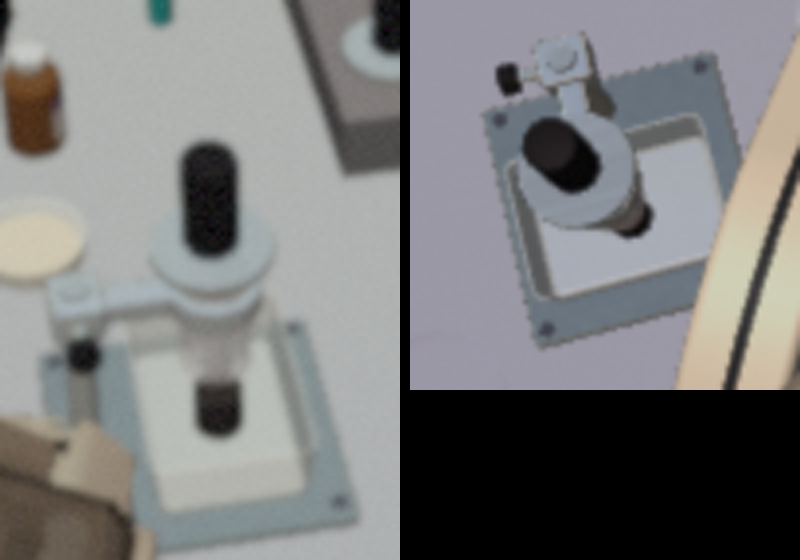

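The rod stands upright in the tube with its flange on the rim, the plug is on the box floor below, and the gripper is clear.

```bash
python3 -c "
from h import *
print(ctrl.close_job())"
```

```text
the job is handed in; nothing more can be done
None
```

The job is done and handed in at about 12 s of the 42 s allowed. I took the long rod from the holder and pushed it down through the tube until its flange met the rim. The plug came out into the box; I then let go and backed the arm away.

**Rod:** The last pictures show it standing upright in the tube with its flange flat on the rim. Contact came at the expected height, TCP z about 137.6 mm, with about 12 N.

**Plug:** In the side view it covers rows 287–299, which fits it standing on the box floor and not hanging below the tube. I checked its height from that one view only.

**Robot:** The wrist force was near zero after release, and the gripper is well clear of everything.

**Checks that disagreed:**
- My first rim estimates from the two cameras differed by 6 mm in y. Comparing the drawn rim edges in both views settled it at about (528, 100).
- The push force read only 1–3 N at the ends of the moves, below the 5–12 N expected. The pictures show the plug did move out.

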